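# Pen in the drive pucks

## Task

Sweep the three loose rubber drive pucks along the bench into the steel fence pen with closed fingers, right inside past the mouth, without lifting or tipping them. Then push the pen's gate fully shut behind them. Leave everything else on the bench where it stands.

Things in the scene. Friction and masses are not known exactly. Their poses are not given: they have to be found in the camera images.
- pen: steel fence: low three-sided barred pen fixed to the bench, mouth roughly to the robot's right. Origin: on the bench, mid mouth; x axis level into the pen to the back wall, z up, +y the side nearer the robot. Inside 150 mm wide (y -75 to 75 mm), 105 mm deep (x 0 to 105 mm); no floor, the bench runs straight in. Walls 6 mm thick, 34 mm high; posts 6 mm in radius, 40 mm high
- gate (a joint): angle of the barred gate hinged on the post at the far (-y) end of the mouth: 0 = shut across the mouth (stop), grows as it swings outwards, limit 2.0; 1.6 to 1.85 at the start. No spring or latch, hinge friction 0.05 N m: stays where left. 152 mm long from the hinge, 6 mm thick, from 2 to 34 mm above the bench
- gate_hinge (a point): point on the gate's hinge axis, at the height of the gate's top edge (34 mm); in the pen's frame at x 0, y -78 mm
- gate_mid (a point): point on the middle plane of the gate at its top edge (34 mm high), 90 mm from the hinge axis along the gate
- puck_a: rubber drive puck: black disc with a bare metal hub on top, 40 mm across, 18 mm tall, about 50 g, lying flat, loose on the bench. Origin: centre of its underside; on the far (-y) side of the area before the mouth
- puck_b: rubber drive puck: black disc with a bare metal hub on top, 40 mm across, 18 mm tall, about 50 g, lying flat, loose on the bench. Origin: centre of its underside; the one nearest the mouth, near its middle line
- puck_c: rubber drive puck: black disc with a bare metal hub on top, 40 mm across, 18 mm tall, about 50 g, lying flat, loose on the bench. Origin: centre of its underside; on the near (+y) side of the area before the mouth
- dome: bystander: red dome light on a steel foot, 50 mm across, 45 mm tall, loose, upright. It and the bobbin change places: one stands between the pucks, the other farther from the pen. Origin: centre of its underside
- bobbin: bystander: copper-wound bobbin between two black flanges, 48 mm across, 40 mm tall, loose, upright. Origin: centre of its underside
- chute: bystander: bronze coin chute, a sloping channel on a foot plate 110 x 45 mm, about 75 mm tall, loose. Origin: centre of its underside
- carrier: bystander: open tin cartridge carrier with four compartments and a wire handle along one long side, 120 x 70 mm, 58 mm tall, loose. Origin: centre of its underside
- driver: bystander: screwdriver 170 mm long, lying along its x axis, loose. Origin: on the bench under its middle
- oiler: bystander: small clear oil bottle with a black cap, 34 mm across, 60 mm tall, loose. Origin: centre of its underside
There are look-alikes about, which are no part of the job. Of the things like the pen, leave any that is brown; of the rest the larger one is meant.

How it is judged:
By the outcome, as a careful person would: the job done as asked, in the order asked, and still so for the second after the job is handed in, with the robot touching nothing.
It also fails if it takes over 72 s, if anything falls off the work surface, if the arm or the gripper's body presses on something with over 40 N, if the wrist force passes 120 N, or if a joint passes its speed limit or range.

## Robot

A 6-joint arm with a two-finger parallel gripper is mounted at the origin on the work surface. World frame = base frame: x ahead of the robot, y to its left, z up, the work surface at z = 0. Lengths are in m, angles in rad, forces in N, time in s.
With the tool pointing down it reaches from about 0.35 to 0.775 m from the base axis. Payload 5.5 kg.
Tool frame: the origin (TCP) lies on the centre line of the jaws, within the pads' length; the fingertips stand 11 mm ahead of it and the grasp point (between the pads) lies 8 mm behind it; z points along the fingers, y is the direction in which the jaws open and shut (so a half turn about z gives the same grasp; the last joint's range is limited). The gripper opens to 85 mm and grips with 20 to 120 N. Pads are 22 mm wide; open, the fingers measure 114 mm over their backs; the gripper's body (76 mm by 85 mm) begins 54 mm behind the grasp point. The pads swing forward as they close: fully open they stand 13 mm farther back than shut.
Start: joints at [-1.402, 0.313, 0.046, 1.304, 0, 1.431], TCP at [0.175, -0.548, 0.242] pointing down, gripper open.
Joint ranges: [-2.76, 2.76], [-0.86, 1.69], [-1.03, 1.26], [-2.2, 2.34], [-1.47, 1.5], [-3.14, 3.14]. Speed limits (rad/s): [2.57, 2.57, 3.14, 3.14, 3.14, 3.14].

## Interface

Orientations are given as a unit quaternion [w, x, y, z].
In Python, from workcell import env, imaging, order gives the robot as it stands. The module is installed in compiled form; this text tells all that it offers.
- The arm moves only by the tool move_arm, never from a script. Its argument "deltas" is one flat list of numbers, 7 for each row, row after row: the gripper's target within -1 to 1 (shut at 1, half-way at 0, fully open at -1), then the shift along the tool's x, y, z in m, then the turn, a rotation vector about the tool's x, y, z in degrees. In form: [jaw, tx, ty, tz, ax, ay, az, jaw, tx, ty, tz, ax, ay, az, ...]. A call has 1 to 10 rows; each row shifts and turns the commanded pose from where the row before left it, along the tool's axes as they then stand; what a row does not reach is not made up. A row lasts 1/8 s, in which the tool goes at most 62.5 mm and 10.7 degrees, less where a joint would pass 70% of its speed; a pose out of reach is approached as far as the arm can. A call is refused whole if a number of a shift passes 0.0625 or a number of a turn 10.7, either way. A call with a gripper value outside its range is refused whole. The fingers move at their own pace and stop on an object; "squeeze" is the grip in N (left out, the last holds). Time passes only in rows, so rows that do not move let the fingers close. It gives the time, the measured TCP pose, the force and the opening at its end, in the units of the state.
- env.get_state(): the state, without advancing time (a new reading comes with each control period).
- imaging.read_camera(name): name is "scene" or "top"; returns a dict with "img" (480x640x3 uint8, red, green, blue), "z_map" (480x640 float32, m along the optical axis (not along the pixel's ray), 0 where there is no reading), "fx", "fy", "cx", "cy" (pixels), "rvec" (rotation vector, rad) and "tvec" (3), from world to camera coordinates, as OpenCV has them. Camera axes: x right, y down, z forward; pixel columns grow to the right and rows downward; lengths in m; the calibration is good to about 2 mm. A picture is of the moment at which its call begins.
- order.hand_in(): hands the job in, once; it reports no verdict.
Trained networks look in a picture, given as the dict that the camera call returned (one of the last four; its "shot" number tells which), for a name from the list of things; names that differ only in an ending like _2 or _b are one class to them, and where a whole thing is asked for, a point or a joint stands for the part that bears it (a point fixed in the world has none). Each returns a list of dicts, best first, with "confidence" (0 to 1); they miss things now and then, are a little off and sometimes report something else, mostly with a low value. They report only what shows in the picture. A call takes as long as a camera call. They do not tell look-alikes from the thing itself.
- imaging.recognise(picture, thing): "centre" ([column, row] in pixels, amid what is visible of it).
- imaging.cut_out(picture, thing): "mask" (480x640 bool, what is visible of it) and "centre" ([column, row] in pixels, amid what is visible of it).
The state is a dict: "clock": time; "joint_pos": joint angles; "qvel": joint speeds; "tau": joint torques, N m; "tcp_pos": TCP position; "orientation": TCP orientation; "wrist_force": force on the tool from outside, world axes, zero at the start; "ft_torque": the same for the moment, N m; "finger_gap": finger opening in m.
Only numpy, scipy, OpenCV 4.12 (cv2) and the standard library are available. Lean on these libraries where they do the work, as an engineer would, in place of code of your own. Each camera call takes 0.05 s, during which the arm holds its last target.

## Working session

There is one attempt and no reset: what is moved stays moved. The work goes in short steps, Python scripts to look and compute and a tool call to move; the robot and the scene stay as the last step left them, time stands still between calls to the robot, and variables do not carry over. Pictures are saved under pics/ and viewed, and the job is handed in when it is done.

Besides the shell and the picture viewer there is one more tool, called after ">>>" by a JSON object that holds its "name" and its "arguments", one argument or row to a line. move_arm: Moves the arm, as the interface text tells. Its arguments: {"type":"object","properties":{"deltas":{"type":"array"},"squeeze":{"type":"number"}},"required":["deltas"]}

```bash
mkdir -p pics; cat > h.py <<'E'
import numpy as np, cv2
from workcell import env, imaging, order
def save(p,n): cv2.imwrite('pics/'+n,cv2.cvtColor(p['img'],cv2.COLOR_RGB2BGR))
def cam(p):
    R=cv2.Rodrigues(np.array(p['rvec'],float))[0]; return R,np.array(p['tvec'],float).reshape(3)
def px2plane(p,uv,z):
    R,t=cam(p); d=R.T@np.array([(uv[0]-p['cx'])/p['fx'],(uv[1]-p['cy'])/p['fy'],1]); o=-R.T@t
    return o+d*(z-o[2])/d[2]
def cloud(p,mask=None):
    R,t=cam(p); z=p['z_map']; m=(z>0) if mask is None else (mask&(z>0))
    v,u=np.nonzero(m); zz=z[v,u]
    P=np.stack([(u-p['cx'])/p['fx']*zz,(v-p['cy'])/p['fy']*zz,zz],1)
    return (P-t)@R
def proj(p,X):
    R,t=cam(p); c=R@np.array(X)+t; return [p['fx']*c[0]/c[2]+p['cx'],p['fy']*c[1]/c[2]+p['cy']]
E
python3 - <<'E'
from h import *
for n in ['top','scene']:
    p=imaging.read_camera(n); save(p,n+'0.png')
    R,t=cam(p); print(n,-R.T@t)
    for th in ['pen','gate','puck_a','dome','bobbin','chute','carrier','driver','oiler']:
        for d in imaging.cut_out(p,th):
            P=cloud(p,d['mask']); 
            print(th,round(d['confidence'],2),np.round(d['centre']),d['mask'].sum(), np.round(np.median(P,0),3) if len(P) else '', np.round(px2plane(p,d['centre'],0.018),3))
print(env.get_state())
E
```

```text
top [ 0.38803944 -0.04903386  0.96131867]
pen 0.85 [167. 336.] 828 [0.326 0.212 0.019] [0.329 0.235 0.018]
pen 0.73 [ 68. 308.] 2019 [0.378 0.418 0.027] [0.382 0.439 0.018]
pen 0.71 [166. 203.] 1488 [0.599 0.231 0.031] [0.604 0.253 0.018]
gate 0.9 [115. 312.] 691 [0.38  0.339 0.023] [0.376 0.343 0.018]
gate 0.89 [253. 204.] 448 [0.601 0.07  0.031] [0.605 0.069 0.018]
gate 0.64 [201. 339.] 209 [0.324 0.166 0.02 ] [0.325 0.165 0.018]
puck_a 0.76 [337. 234.] 319 [ 0.549 -0.106  0.019] [ 0.544 -0.108  0.018]
puck_a 0.74 [280. 248.] 307 [0.512 0.01  0.019] [0.511 0.01  0.018]
puck_a 0.61 [330. 298.] 294 [ 0.409 -0.092  0.019] [ 0.41  -0.095  0.018]
dome 0.8 [401. 289.] 464 [ 0.434 -0.239  0.037] [ 0.432 -0.24   0.018]
dome 0.56 [495. 282.] 2532 [ 0.45  -0.437  0.007] [ 0.449 -0.434  0.018]
bobbin 0.97 [339. 259.] 446 [ 0.486 -0.109  0.041] [ 0.491 -0.112  0.018]
chute 0.79 [395. 173.] 1408 [ 0.671 -0.226  0.035] [ 0.678 -0.23   0.018]
carrier 0.69 [499. 282.] 2480 [ 0.452 -0.437  0.007] [ 0.45  -0.441  0.018]
carrier 0.4 [401. 287.] 465 [ 0.433 -0.239  0.037] [ 0.435 -0.24   0.018]
driver
[... 1485 characters left out ...]
18 -0.087  0.018]
{'clock': 1.0, 'joint_pos': array([-1.40158731e+00,  3.13158469e-01,  4.60886113e-02,  1.30359316e+00,
       -5.23206701e-05,  1.43121178e+00]), 'qvel': array([ 0.00129673, -0.00011187,  0.0001893 ,  0.00112858, -0.00036488,
        0.00125415]), 'tau': array([ 1.77945021e-04, -4.80472183e+01,  2.98818308e+01,  2.53492190e-04,
       -5.46102137e-05, -3.07633321e-06]), 'tcp_pos': array([ 0.17473858, -0.54784239,  0.24234217]), 'orientation': array([ 6.70332528e-05,  9.88104474e-01,  1.53784079e-01, -2.51702201e-05]), 'wrist_force': array([ 0.10636012,  0.52232606, -0.53185543]), 'ft_torque': array([ 0.00906215,  0.00268307, -0.01559022]), 'finger_gap': 0.08534453503194848}
```

View pics/top0.png

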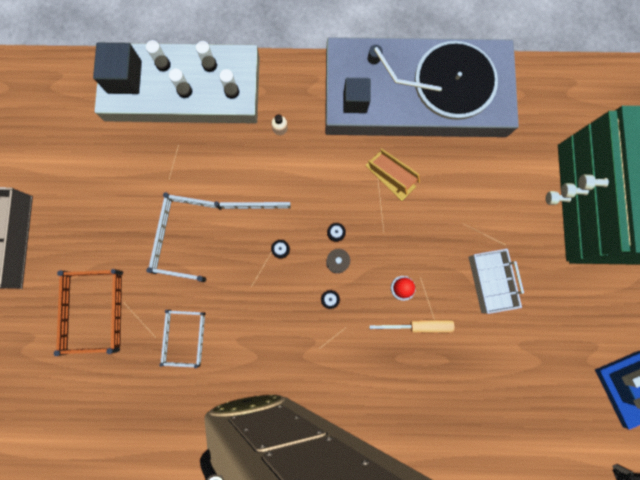

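View pics/scene0.png

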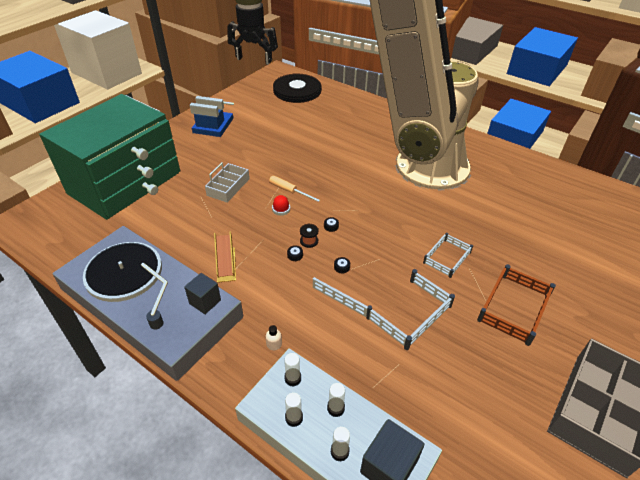

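```bash
python3 - <<'E'
from h import *
p=imaging.read_camera('top')
im=cv2.cvtColor(p['img'],cv2.COLOR_RGB2BGR)[170:330,130:370]
cv2.imwrite('pics/z0.png',cv2.resize(im,None,fx=3.3,fy=3.3,interpolation=cv2.INTER_CUBIC))
P=cloud(p)
m=(P[:,2]>0.010)&(P[:,2]<0.06)&(P[:,0]>0.38)&(P[:,0]<0.68)&(P[:,1]>-0.17)&(P[:,1]<0.32)
Q=P[m]; np.save('q.npy',Q)
for n,uv in dict(bf=(166,196),bn=(152,270),mn=(203,279),h=(219,205),tip=(290,205)).items(): print(n,np.round(px2plane(p,uv,.038),4))
# pucks via mask & plane
for d in imaging.cut_out(p,'puck_a')[:3]:
    C=cloud(p,d['mask']);C=C[C[:,2]>.012]; print(np.round(C.mean(0),4),np.round((C.max(0)+C.min(0))/2,4))
E
```

```text
bf [0.6146 0.2484 0.038 ]
bn [0.4606 0.2669 0.038 ]
mn [0.4441 0.1627 0.038 ]
h [0.5972 0.1375 0.038 ]
tip [ 0.5994 -0.0093  0.038 ]
[ 0.4093 -0.0945  0.0189] [ 0.4098 -0.0944  0.0189]
[0.5128 0.0101 0.0187] [0.5132 0.0104 0.0179]
[ 0.5496 -0.1052  0.019 ] [ 0.5498 -0.1049  0.0184]
```

View pics/z0.png

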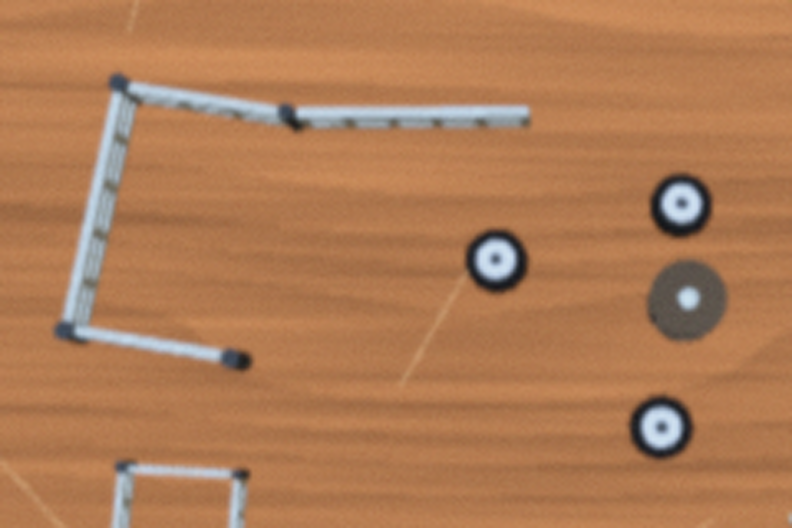

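```bash
cat >> h.py <<'E'
from scipy.spatial.transform import Rotation as Ro
M=np.array([.5215,.1535]); 
_d=np.array([.154,.988]);EX=_d/np.linalg.norm(_d); EY=np.array([-EX[1],EX[0]]); PY=np.degrees(np.arctan2(EX[1],EX[0]))
def w2p(xy): r=np.asarray(xy)[:2]-M; return np.array([r@EX,r@EY])
def p2w(xy): return M+xy[0]*EX+xy[1]*EY
def yawof(q): 
    R=Ro.from_quat([q[1],q[2],q[3],q[0]]).as_matrix(); return R
def to(px,py,z,yawp,pose=None):
    """yawp: tool-x direction in pen frame, deg"""
    s=env.get_state(); R=yawof(s['orientation']); t=s['tcp_pos']
    y0=np.degrees(np.arctan2(R[1,0],R[0,0])); tgt=PY+yawp
    az=-(((tgt-y0)+180)%360-180)
    d=np.array([*p2w((px,py)),z])-t
    c,sn=np.cos(np.radians(tgt)),np.sin(np.radians(tgt))
    R2=np.array([[c,sn,0],[sn,-c,0],[0,0,-1]])
    print('t',round(s['clock'],2),'pen',np.round(w2p(t)*1e3,1),'z',round(t[2]*1e3,1),'yawp',round(y0-PY,1),'tilt',np.round(R[2],3),'az total',round(az,1),'shift after turn',np.round(R2.T@d,4),'j',np.round(s['joint_pos'],2),'F',np.round(s['wrist_force'],1))
E
python3 -c "
from h import *
print(PY); to(-190,-17,.1,3.7) if 0 else to(-.190,-.017,.1,3.7)
for q in [(.513,.0103),(.5498,-.105),(.4095,-.0945),(.488,-.107),(.434,-.239)]: print(w2p(q))"
```

```text
81.1405706809715
t 1.1 pen [-746.4  234.6] z 242.3 yawp -63.4 tilt [-0.  0. -1.] az total -67.1 shift after turn [0.539  0.287  0.1423] j [-1.4   0.31  0.05  1.3  -0.    1.43] F [-0.1  0.2 -0.1]
[-0.1428006  -0.01365576]
[-0.25105737 -0.06777414]
[-0.26229036  0.07246907]
[-0.26255138 -0.00701949]
[-0.40129309  0.02600682]
```

>>> {"name": "move_arm", "arguments": {
  "deltas": [1,0,0,0,0,0,-9.6,1,0,0,0,0,0,-9.6,1,0,0,0,0,0,-9.6,1,0,0,0,0,0,-9.6,1,0,0,0,0,0,-9.6,1,0,0,0,0,0,-9.6,1,0,0,0,0,0,-9.5],
  "squeeze": 20
}}

```text
clock: 1.98
tcp_pos: [0.1748, -0.5478, 0.2423]
orientation: [0.0, 0.737, 0.676, -0.0]
wrist_force: [-0.3, -0.0, -0.3]
finger_gap: 0.0002
```

>>> {"name": "move_arm", "arguments": {
  "deltas": [1,0.05,0.0287,0,0,0,0,1,0.05,0.0287,0,0,0,0,1,0.05,0.0287,0,0,0,0,1,0.05,0.0287,0,0,0,0,1,0.05,0.0287,0,0,0,0,1,0.05,0.0287,0,0,0,0,1,0.05,0.0287,0,0,0,0,1,0.05,0.0287,0,0,0,0,1,0.05,0.0287,0,0,0,0,1,0.05,0.0287,0,0,0,0]
}}

```text
clock: 3.22
tcp_pos: [0.5069, -0.0743, 0.2426]
orientation: [0.0, 0.738, 0.674, 0.0]
wrist_force: [0.1, -0.7, 0.5]
finger_gap: 0.0001
```

```bash
python3 -c "
from h import *
to(-.190,-.0167,.016,3.7)"
```

```text
t 3.23 pen [-227.3  -20.7] z 242.6 yawp 3.7 tilt [-0.     0.001 -1.   ] az total -0.0 shift after turn [ 0.0375 -0.0016  0.2266] j [-0.3   0.19 -0.11  1.26 -0.    1.36] F [ 0.1 -0.7  0.5]
```

>>> {"name": "move_arm", "arguments": {
  "deltas": [1,0.0375,-0.0016,0,0,0,0,1,0,0,0.04,0,0,0,1,0,0,0.05,0,0,0,1,0,0,0.05,0,0,0,1,0,0,0.04,0,0,0,1,0,0,0.025,0,0,0,1,0,0,0.015,0,0,0,1,0,0,0.0065,0,0,0,1,0,0,0,0,0,0]
}}

```text
clock: 4.35
tcp_pos: [0.5081, -0.0386, 0.0161]
orientation: [0.0, 0.739, 0.674, 0.0]
wrist_force: [0.6, -0.3, 0.1]
finger_gap: -0.0004
```

```bash
cat > look.py <<'E'
import sys
from h import *
def look(n):
    p=imaging.read_camera('top')
    cv2.imwrite('pics/'+n,cv2.resize(cv2.cvtColor(p['img'],cv2.COLOR_RGB2BGR)[160:340,140:420],None,fx=2.8,fy=2.8,interpolation=cv2.INTER_CUBIC))
    for d in imaging.cut_out(p,'puck_a'):
        if d['confidence']>.35:
            C=cloud(p,d['mask']);C=C[C[:,2]>.008]
            if len(C): print('puck',round(d['confidence'],2),np.round(w2p((C.max(0)+C.min(0))/2)*1e3,1),np.round(w2p(px2plane(p,d['centre'],.018))*1e3,1),len(C))
if __name__=='__main__': look(sys.argv[1]); to(-.19,-.0167,.016,3.7)
E
python3 look.py b1.png
```

```text
puck 0.69 [-253.4  -35.2] [-258.5  -65. ] 107
t 4.45 pen [-191.9  -16.9] z 16.7 yawp 3.7 tilt [-0.     0.002 -1.   ] az total -0.0 shift after turn [ 0.0019 -0.0001  0.0007] j [-0.23  0.37 -0.47  0.72 -0.    1.43] F [-0.3 -0.2 -0.5]
```

View pics/b1.png

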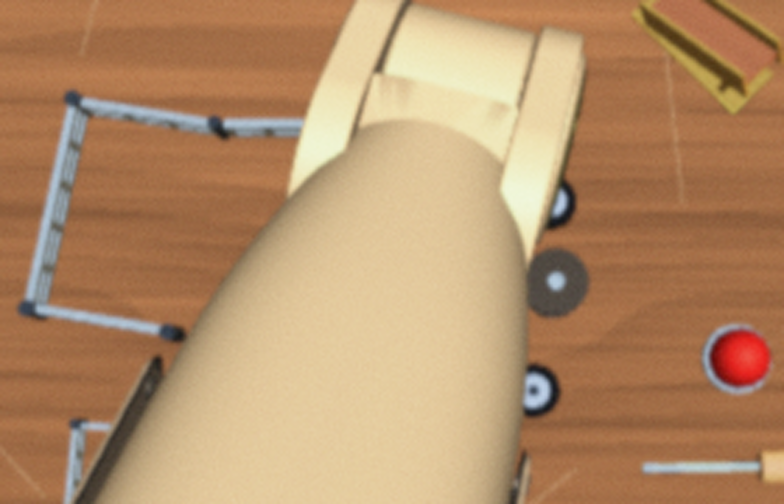

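>>> {"name": "move_arm", "arguments": {
  "deltas": [1,0.008,0,0,0,0,0,1,0.012,0,0,0,0,0,1,0.014,0,0,0,0,0,1,0.014,0,0,0,0,0,1,0.014,0,0,0,0,0,1,0.014,0,0,0,0,0,1,0.014,0,0,0,0,0,1,0.012,0,0,0,0,0,1,0.006,0,0,0,0,0]
}}

```text
clock: 5.58
tcp_pos: [0.5176, 0.0699, 0.0157]
orientation: [0.0, 0.738, 0.675, -0.0]
wrist_force: [0.6, 0.2, 0.2]
finger_gap: -0.0
```

```bash
cat > looks.py <<'E'
import sys
from h import *
def look(n):
    p=imaging.read_camera('scene')
    cv2.imwrite('pics/'+n,cv2.resize(cv2.cvtColor(p['img'],cv2.COLOR_RGB2BGR)[180:380,220:500],None,fx=2.8,fy=2.8,interpolation=cv2.INTER_CUBIC))
    for d in imaging.cut_out(p,'puck_a'):
        if d['confidence']>.3:
            C=cloud(p,d['mask']);C=C[C[:,2]>.014]
            if len(C): print('puck',round(d['confidence'],2),d['mask'].sum(),np.round(w2p((C.max(0)+C.min(0))/2)*1e3,1),np.round(w2p(px2plane(p,d['centre'],.012))*1e3,1),len(C))
if __name__=='__main__': look(sys.argv[1]); to(0.045,-.0017,.016,3.7)
E
python3 looks.py b2.png
```

```text
puck 0.81 262 [-51.1  -5.3] [-57.4  -8.2] 186
puck 0.7 189 [-260.6   74.4] [-252.6   66. ] 133
puck 0.56 185 [-248.4  -68.2] [-253.5  -65. ] 147
puck 0.34 643 [-73. -92.] [-70.4 -93.8] 423
t 5.67 pen [-83.4  -9. ] z 15.7 yawp 3.7 tilt [ 0. -0. -1.] az total 0.0 shift after turn [ 0.1286  0.001  -0.0003] j [-0.02  0.4  -0.44  0.74  0.    1.64] F [-0.1 -0.4 -0.2]
```

View pics/b2.png

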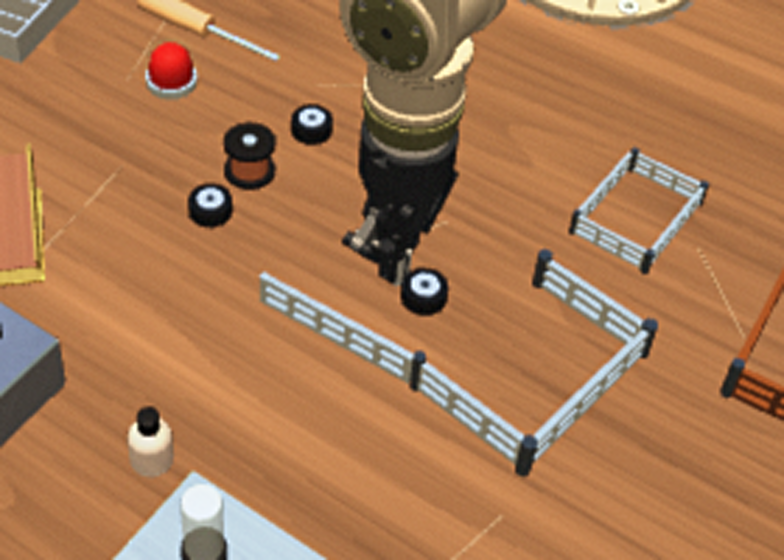

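>>> {"name": "move_arm", "arguments": {
  "deltas": [1,0.01,0,0,0,0,0,1,0.014,0,0,0,0,0,1,0.014,0,0,0,0,0,1,0.014,0,0,0,0,0,1,0.014,0,0,0,0,0,1,0.014,0,0,0,0,0,1,0.014,0,0,0,0,0,1,0.014,0,0,0,0,0,1,0.012,0,0,0,0,0,1,0.006,0,0,0,0,0]
}}

```text
clock: 6.92
tcp_pos: [0.5291, 0.1953, 0.0157]
orientation: [0.0, 0.738, 0.674, -0.0]
wrist_force: [-0.1, -2.3, 1.0]
finger_gap: -0.0
```

```bash
python3 looks.py b3.png
```

```text
puck 0.75 286 [73.7  2.7] [72.3  0.7] 219
puck 0.75 118 [-254.7   69.6] [-251.5   63.3] 88
puck 0.56 205 [-249.9  -67.4] [-257.1  -58.8] 157
t 7.03 pen [42.3 -1.1] z 15.7 yawp 3.7 tilt [-0.  0. -1.] az total -0.0 shift after turn [ 0.0026  0.0008 -0.0003] j [ 0.21  0.46 -0.33  0.78 -0.    1.87] F [ 0.7 -0.3 -0. ]
```

View pics/b3.png

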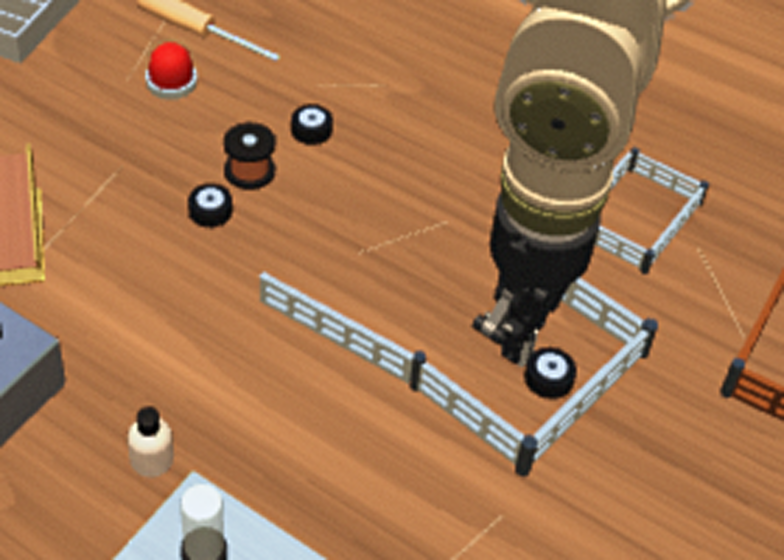

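>>> {"name": "move_arm", "arguments": {
  "deltas": [1,-0.015,0,0,0,0,0,1,-0.03,0,-0.03,0,0,0,1,0,0,-0.06,0,0,0,1,0,0,-0.05,0,0,-1.1]
}}

```text
clock: 7.52
tcp_pos: [0.5247, 0.1478, 0.1575]
orientation: [0.0, 0.733, 0.681, -0.0]
wrist_force: [1.2, 0.3, 0.3]
finger_gap: 0.0001
```

```bash
python3 -c "
from h import *
to(-.297,-.0714,.016,4.8)"
```

```text
t 7.53 pen [-5.2 -4.1] z 157.5 yawp 4.6 tilt [-0.  0. -1.] az total -0.2 shift after turn [-0.2964  0.0427  0.1415] j [ 0.13  0.3  -0.19  1.09 -0.    1.77] F [1.2 0.3 0.3]
```

>>> {"name": "move_arm", "arguments": {
  "deltas": [1,-0.0494,0.0071,0,0,0,0,1,-0.0494,0.0071,0,0,0,0,1,-0.0494,0.0071,0,0,0,0,1,-0.0494,0.0071,0,0,0,0,1,-0.0494,0.0071,0,0,0,0,1,-0.0494,0.0071,0,0,0,0,1,0,0,0.02,0,0,0,1,0,0,0.04,0,0,0]
}}

```text
clock: 8.52
tcp_pos: [0.5467, -0.152, 0.0967]
orientation: [0.002, 0.733, 0.68, 0.001]
wrist_force: [0.8, 0.1, 0.5]
finger_gap: -0.0
```

```bash
python3 -c "
from h import *
to(-.297,-.0714,.016,4.8)"; python3 looks.py a0.png;  python3 look.py a0t.png
```

```text
t 8.53 pen [-298.  -72.] z 96.7 yawp 4.6 tilt [-0.002  0.004 -1.   ] az total -0.2 shift after turn [ 0.0011 -0.0005  0.0807] j [-0.41  0.38 -0.23  0.96 -0.    1.23] F [0.8 0.1 0.5]
puck 0.61 207 [-249.5  -66.4] [-246.8  -62.7] 153
puck 0.57 182 [-259.9   73.9] [-254.1   73.3] 131
puck 0.53 251 [75.2  1.4] [69.9 -6.1] 202
puck 0.43 854 [-344.  -213.3] [-347.4 -201.2] 699
t 8.62 pen [-295.8  -66.9] z 91.9 yawp 4.6 tilt [ 0.002 -0.008 -1.   ] az total 0.9 shift after turn [ 0.3443 -0.0431  0.0759] j [-0.41  0.38 -0.24  0.96 -0.    1.23] F [ 0.4  0.1 -1.7]
puck 0.69 [72.8  1. ] [70.6  3.1] 300
t 8.72 pen [-295.7  -69.8] z 95.7 yawp 4.7 tilt [ 0.    -0.002 -1.   ] az total 1.0 shift after turn [ 0.1089 -0.0462  0.0797] j [-0.41  0.38 -0.23  0.96 -0.    1.23] F [ 0.6 -1.1  1.5]
```

View pics/a0.png

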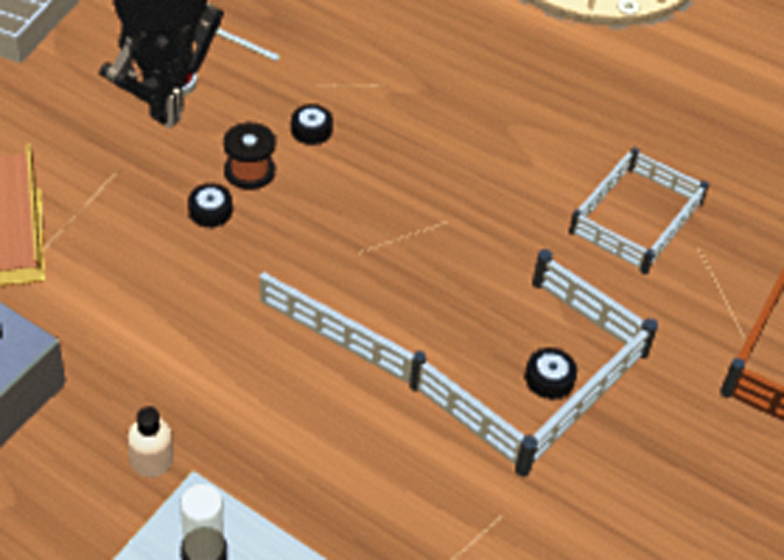

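View pics/a0t.png

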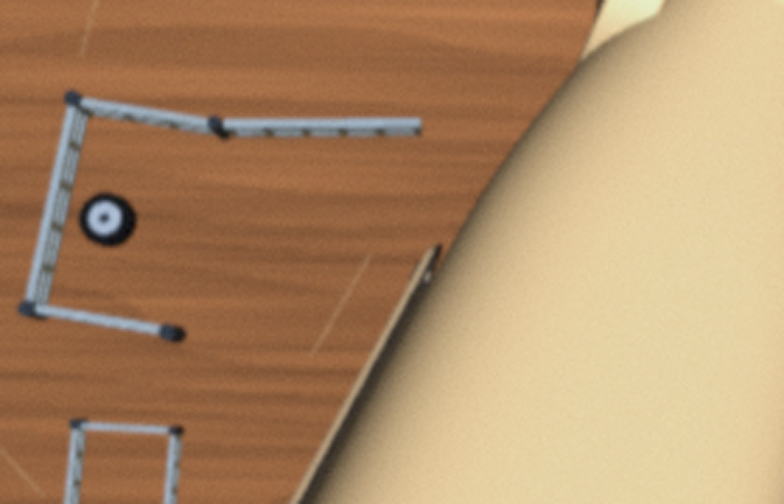

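>>> {"name": "move_arm", "arguments": {
  "deltas": [1,0,0,0.035,0,0,0,1,0,0,0.025,0,0,0,1,0,0,0.014,0,0,0,1,0,0,0.006,0,0,-0.1,1,0,0,0,0,0,0]
}}

```text
clock: 9.35
tcp_pos: [0.5467, -0.1492, 0.0165]
orientation: [0.0, 0.731, 0.682, 0.0]
wrist_force: [-0.0, 0.9, 0.5]
finger_gap: -0.0003
```

```bash
python3 -c "
from h import *
to(.028,-.043,.016,4.8)"
```

```text
t 9.35 pen [-295.2  -71.5] z 16.5 yawp 4.9 tilt [-0.     0.001 -1.   ] az total 0.1 shift after turn [ 0.3244 -0.0013  0.0005] j [-0.41  0.46 -0.32  0.78 -0.    1.23] F [-0.   0.9  0.5]
```

>>> {"name": "move_arm", "arguments": {
  "deltas": [1,0.006,0,0,0,0,0,1,0.01,0,0,0,0,0,1,0.014,0,0,0,0,0,1,0.016,0,0,0,0,0,1,0.018,0,0,0,0,0,1,0.018,0,0,0,0,0,1,0.018,0,0,0,0,0,1,0.016,0,0,0,0,0,1,0.012,0,0,0,0,0,1,0.006,0,0,0,0,0]
}}

```text
clock: 10.6
tcp_pos: [0.5555, -0.0145, 0.0157]
orientation: [0.0, 0.731, 0.682, -0.0]
wrist_force: [-0.4, -1.0, 0.3]
finger_gap: 0.0002
```

```bash
python3 looks.py a1.png; python3 -c "
from h import *
to(.028,-.043,.016,4.8)"
```

```text
puck 0.82 292 [74.5  2.6] [75.6  6.9] 214
puck 0.74 332 [ -91.3 -275.9] [ -95.2 -271.6] 285
puck 0.54 228 [-127.2  -56. ] [-125.3  -59.1] 172
t 10.7 pen [-160.9  -59.5] z 15.7 yawp 4.9 tilt [ 0. -0. -1.] az total 1.2 shift after turn [ 0.2092 -0.0444 -0.0003] j [-0.17  0.45 -0.35  0.77  0.    1.47] F [-0.6  0.2 -0.2]
t 10.7 pen [-160.9  -59.5] z 15.7 yawp 4.9 tilt [ 0. -0. -1.] az total 0.1 shift after turn [ 0.1896 -0.0006 -0.0003] j [-0.17  0.45 -0.35  0.77  0.    1.47] F [-0.6  0.2 -0.2]
```

View pics/a1.png

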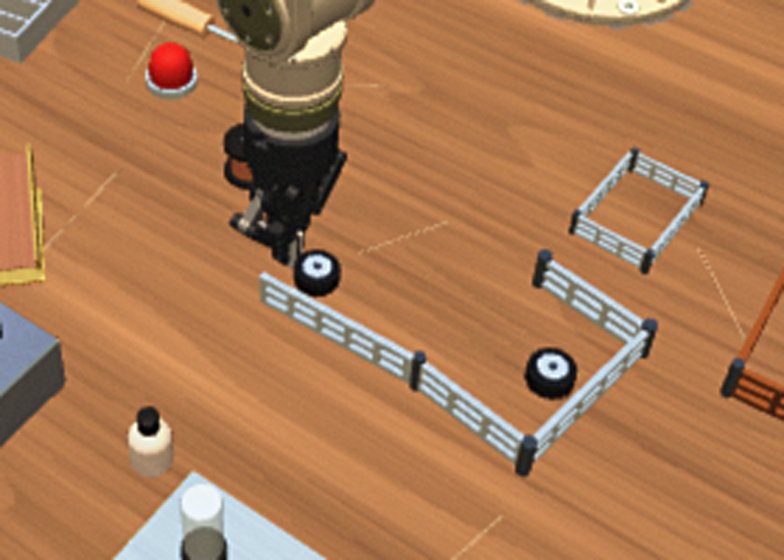

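>>> {"name": "move_arm", "arguments": {
  "deltas": [1,0.01,0,0,0,0,0,1,0.014,0,0,0,0,0,1,0.014,0,0,0,0,0,1,0.014,0,0,0,0,0,1,0.014,0,0,0,0,0,1,0.014,0,0,0,0,0,1,0.014,0,0,0,0,0,1,0.012,0,0,0,0,0,1,0.008,0,0,0,0,0]
}}

```text
clock: 11.82
tcp_pos: [0.5636, 0.0993, 0.0158]
orientation: [0.0, 0.731, 0.682, -0.0]
wrist_force: [0.5, -0.4, -0.0]
finger_gap: -0.0001
```

```bash
python3 looks.py a2.png; python3 -c "
from h import *
to(.028,-.043,.016,4.8)"
```

```text
puck 0.68 212 [-13.1 -52.9] [-17.  -34.2] 186
puck 0.59 160 [-259.9   70.7] [-263.5   59.8] 125
puck 0.52 242 [75.4  0.2] [70.   0.7] 204
t 11.93 pen [-47.1 -49.9] z 15.8 yawp 4.9 tilt [ 0.  0. -1.] az total 1.2 shift after turn [ 0.095  -0.0422 -0.0002] j [ 0.03  0.47 -0.31  0.79  0.    1.67] F [-0.9  1.2 -0.2]
t 11.93 pen [-47.1 -49.9] z 15.8 yawp 4.9 tilt [ 0.  0. -1.] az total 0.1 shift after turn [ 0.0754 -0.0006 -0.0002] j [ 0.03  0.47 -0.31  0.79  0.    1.67] F [-0.9  1.2 -0.2]
```

View pics/a2.png

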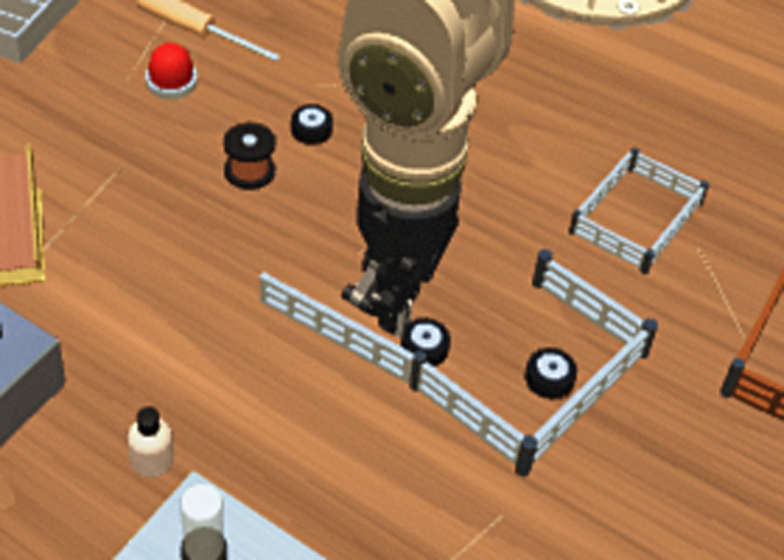

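>>> {"name": "move_arm", "arguments": {
  "deltas": [1,0.006,0,0,0,0,0,1,0.009,0,0,0,0,0,1,0.01,0,0,0,0,0,1,0.01,0,0,0,0,0,1,0.01,0,0,0,0,0,1,0.01,0,0,0,0,0,1,0.01,0,0,0,0,0,1,0.006,0,0,0,0,0,1,0.003,0,0,0,0,0]
}}

```text
clock: 13.05
tcp_pos: [0.5687, 0.1727, 0.0157]
orientation: [0.0, 0.731, 0.682, -0.0]
wrist_force: [0.2, 0.0, -1.3]
finger_gap: 0.0
```

```bash
python3 looks.py a3.png; python3 -c "
from h import *
to(.028,-.043,.016,4.8)"
```

```text
puck 0.67 244 [ 58.6 -39.4] [ 58. -35.] 211
puck 0.54 194 [-260.    73.8] [-250.2   68. ] 135
puck 0.53 247 [75.7  2.5] [74.7 -3.6] 201
t 13.15 pen [ 26.1 -43.7] z 15.8 yawp 4.9 tilt [ 0.  0. -1.] az total 1.2 shift after turn [ 0.0216 -0.0407 -0.0002] j [ 0.16  0.51 -0.25  0.81 -0.    1.8 ] F [ 0.5 -0.9 -0.4]
t 13.15 pen [ 26.1 -43.7] z 15.8 yawp 4.9 tilt [ 0.  0. -1.] az total 0.1 shift after turn [ 0.002  -0.0005 -0.0002] j [ 0.16  0.51 -0.25  0.81 -0.    1.8 ] F [ 0.5 -0.9 -0.4]
```

View pics/a3.png

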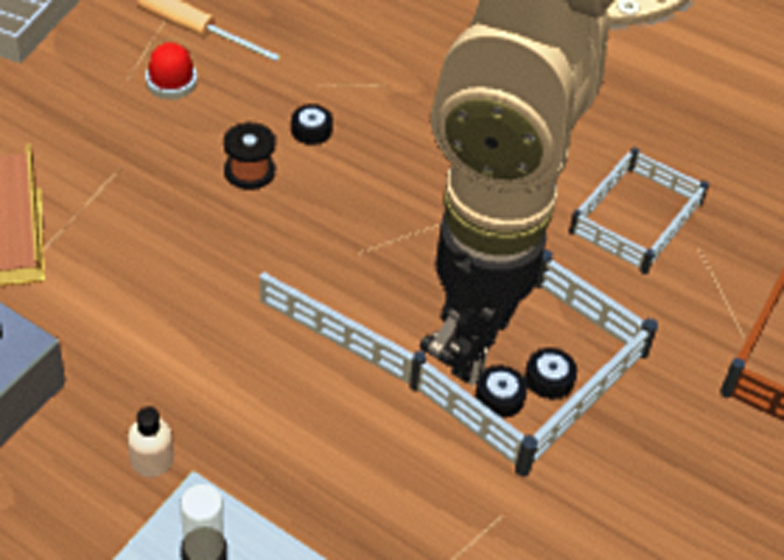

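>>> {"name": "move_arm", "arguments": {
  "deltas": [1,-0.015,0,0,0,0,0,1,-0.03,0,-0.03,0,0,0,1,0,0,-0.06,0,0,0,1,0,0,-0.05,0,0,0,1,0,0,0,0,0,10.1]
}}

```text
clock: 13.78
tcp_pos: [0.5686, 0.1262, 0.161]
orientation: [0.003, 0.79, 0.613, 0.004]
wrist_force: [0.4, -0.3, -0.9]
finger_gap: -0.0002
```

```bash
python3 -c "
from h import *
to(-.305,.077,.016,-5.2)"
```

```text
t 13.78 pen [-19.8 -50.7] z 161.0 yawp -5.6 tilt [ 0.003  0.009 -1.   ] az total -0.4 shift after turn [-0.2956 -0.1014  0.145 ] j [ 0.08  0.36 -0.1   1.11 -0.    1.9 ] F [ 0.4 -0.3 -0.9]
```

>>> {"name": "move_arm", "arguments": {
  "deltas": [1,-0.0422,-0.0145,0,0,0,0,1,-0.0422,-0.0145,0,0,0,0,1,-0.0422,-0.0145,0,0,0,0,1,-0.0422,-0.0145,0,0,0,0,1,-0.0422,-0.0145,0,0,0,0,1,-0.0422,-0.0145,0,0,0,0,1,-0.0422,-0.0145,0,0,0,0,1,0,0,0.02,0,0,0,1,0,0,0.04,0,0,0,1,0,0,0,0,0,0]
}}

```text
clock: 15.02
tcp_pos: [0.3921, -0.1339, 0.0938]
orientation: [-0.003, 0.789, 0.614, -0.001]
wrist_force: [0.4, 0.0, -0.3]
finger_gap: -0.0003
```

```bash
python3 looks.py c0.png; python3 -c "
from h import *
to(-.305,.077,.016,-5.2)"
```

```text
puck 0.57 235 [ 59.1 -40.6] [ 52.8 -38.7] 209
puck 0.5 280 [74.9  2.7] [74.1  5.7] 213
puck 0.49 154 [-258.6   72. ] [-255.2   73.3] 119
t 15.12 pen [-304.3   81. ] z 96.3 yawp -5.3 tilt [ 0.    -0.001 -1.   ] az total -9.0 shift after turn [0.3432 0.105  0.0803] j [-0.52  0.12 -0.58  0.87 -0.    1.3 ] F [-0.9 -0.5  0.6]
t 15.12 pen [-304.3   81. ] z 96.3 yawp -5.3 tilt [ 0.    -0.001 -1.   ] az total -0.1 shift after turn [-0.0004  0.004   0.0803] j [-0.52  0.12 -0.58  0.87 -0.    1.3 ] F [-0.9 -0.5  0.6]
```

View pics/c0.png

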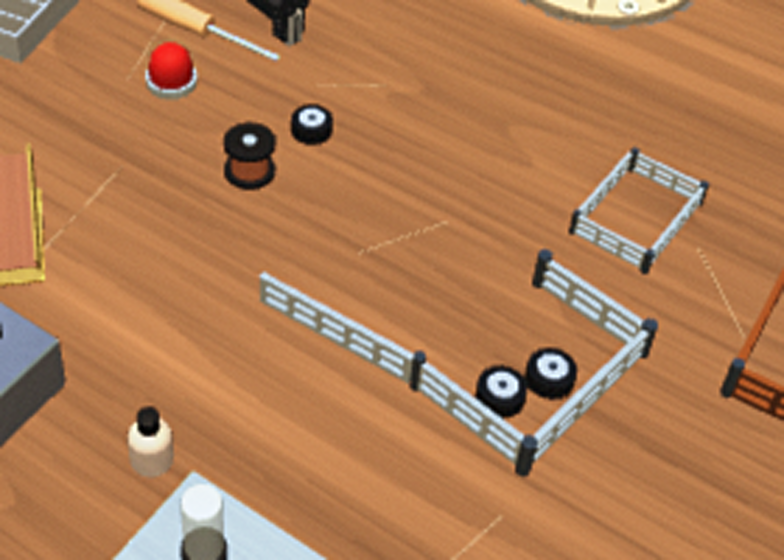

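>>> {"name": "move_arm", "arguments": {
  "deltas": [1,0,0.004,0.03,0,0,0,1,0,0,0.026,0,0,0,1,0,0,0.016,0,0,0,1,0,0,0.008,0,0,0,1,0,0,0,0,0,0]
}}

```text
clock: 15.75
tcp_pos: [0.3995, -0.1356, 0.0164]
orientation: [0.0, 0.789, 0.615, 0.0]
wrist_force: [0.1, 0.5, -0.5]
finger_gap: -0.0002
```

```bash
python3 -c "
from h import *
to(-.305,.077,.016,-5.2)"
```

```text
t 15.75 pen [-304.5   76. ] z 16.4 yawp -5.2 tilt [-0.     0.001 -1.   ] az total -0.0 shift after turn [-0.0006 -0.0009  0.0004] j [-0.52  0.24 -0.68  0.65 -0.    1.3 ] F [ 0.1  0.5 -0.5]
```

>>> {"name": "move_arm", "arguments": {
  "deltas": [1,0.006,0,0,0,0,0,1,0.01,0,0,0,0,0,1,0.014,0,0,0,0,0,1,0.016,0,0,0,0,0,1,0.018,0,0,0,0,0,1,0.018,0,0,0,0,0,1,0.018,0,0,0,0,0,1,0.016,0,0,0,0,0,1,0.012,0,0,0,0,0,1,0.006,0,0,0,0,0]
}}

```text
clock: 17.0
tcp_pos: [0.4317, -0.0045, 0.0159]
orientation: [0.0, 0.788, 0.615, -0.0]
wrist_force: [-0.1, -0.3, 0.4]
finger_gap: 0.0002
```

```bash
python3 looks.py c1.png; python3 -c "
from h import *
to(.026,.045,.016,-5.2)"
```

```text
puck 0.8 232 [ 58.2 -40.6] [ 55.6 -34.4] 207
puck 0.74 190 [-135.9   63. ] [-137.5   53.3] 140
puck 0.64 211 [77.5  1.6] [71.6  7.1] 182
t 17.1 pen [-170.2   64.4] z 15.8 yawp -5.2 tilt [ 0. -0. -1.] az total -8.9 shift after turn [ 2.104e-01  7.990e-02 -2.000e-04] j [-0.2   0.25 -0.66  0.66  0.    1.62] F [ 0.4 -0.2 -0. ]
t 17.1 pen [-170.2   64.4] z 15.8 yawp -5.2 tilt [ 0. -0. -1.] az total 0.0 shift after turn [ 0.1971  0.0016 -0.0002] j [-0.2   0.25 -0.66  0.66  0.    1.62] F [ 0.4 -0.2 -0. ]
```

View pics/c1.png

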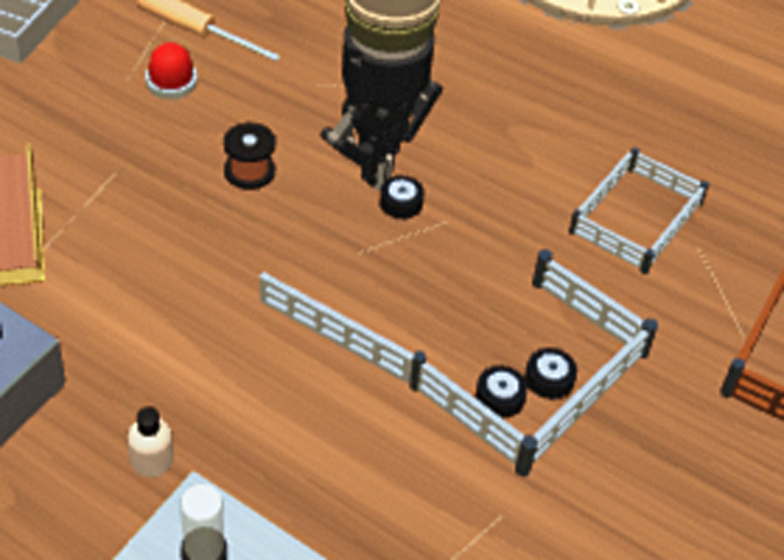

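>>> {"name": "move_arm", "arguments": {
  "deltas": [1,0,0,0,0,0,1,1,0.01,0,0,0,0,0,1,0.014,0,0,0,0,0,1,0.014,0,0,0,0,0,1,0.014,0,0,0,0,0,1,0.014,0,0,0,0,0,1,0.014,0,0,0,0,0,1,0.014,0,0,0,0,0,1,0.012,0,0,0,0,0,1,0.006,0,0,0,0,0]
}}

```text
clock: 18.35
tcp_pos: [0.461, 0.1035, 0.0158]
orientation: [0.0, 0.794, 0.608, -0.0]
wrist_force: [-0.6, -0.8, 1.3]
finger_gap: -0.0001
```

```bash
python3 looks.py c2.png; python3 -c "
from h import *
to(.026,.045,.016,-6.2)"
```

```text
puck 0.72 229 [-26.6  50.2] [-21.3  52.7] 180
puck 0.61 272 [ 59.6 -48. ] [ 52.9 -40.2] 224
puck 0.54 265 [75.2  3.2] [71.4  1.8] 214
puck 0.45 254 [-445.5   92.6] [-471.4  106. ] 204
t 18.45 pen [-58.9  52. ] z 15.8 yawp -6.2 tilt [ 0.  0. -1.] az total -9.9 shift after turn [ 0.1002  0.0603 -0.0002] j [ 0.05  0.32 -0.56  0.69  0.    1.88] F [ 0.2 -0.3  0.7]
t 18.45 pen [-58.9  52. ] z 15.8 yawp -6.2 tilt [ 0.  0. -1.] az total -0.0 shift after turn [ 0.0852 -0.0022 -0.0002] j [ 0.05  0.32 -0.56  0.69  0.    1.88] F [ 0.2 -0.3  0.7]
```

View pics/c2.png

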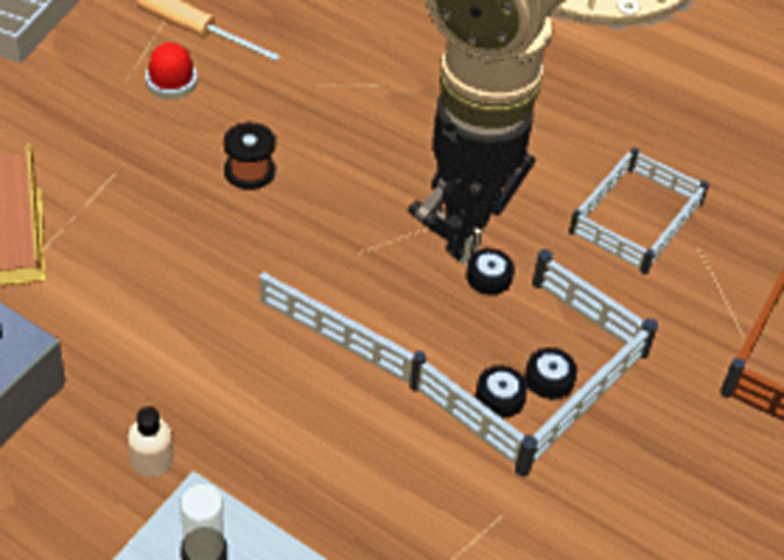

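>>> {"name": "move_arm", "arguments": {
  "deltas": [1,0.007,0,0,0,0,0,1,0.01,0,0,0,0,0,1,0.01,0,0,0,0,0,1,0.01,0,0,0,0,0,1,0.01,0,0,0,0,0,1,0.01,0,0,0,0,0,1,0.01,0,0,0,0,0,1,0.009,0,0,0,0,0,1,0.006,0,0,0,0,0,1,0.003,0,0,0,0,0]
}}

```text
clock: 19.7
tcp_pos: [0.4831, 0.1851, 0.0157]
orientation: [0.0, 0.794, 0.608, -0.0]
wrist_force: [-0.3, -0.7, -0.0]
finger_gap: 0.0001
```

```bash
python3 looks.py c3.png; python3 -c "
from h import *
to(.026,.045,.016,-6.2)"
```

```text
puck 0.8 251 [ 59.7 -48.4] [ 54.2 -40.1] 210
puck 0.8 287 [75.3 -0.7] [68.8  3. ] 222
puck 0.78 225 [58. 41.] [67.9 42.8] 193
t 19.8 pen [25.2 42.8] z 15.7 yawp -6.2 tilt [ 0.  0. -1.] az total -9.9 shift after turn [ 0.0168  0.0457 -0.0003] j [ 0.21  0.39 -0.45  0.73  0.    2.04] F [ 1.1 -0.2  0.1]
t 19.8 pen [25.2 42.8] z 15.7 yawp -6.2 tilt [ 0.  0. -1.] az total -0.0 shift after turn [ 0.0005 -0.0022 -0.0003] j [ 0.21  0.39 -0.45  0.73  0.    2.04] F [ 1.1 -0.2  0.1]
```

View pics/c3.png

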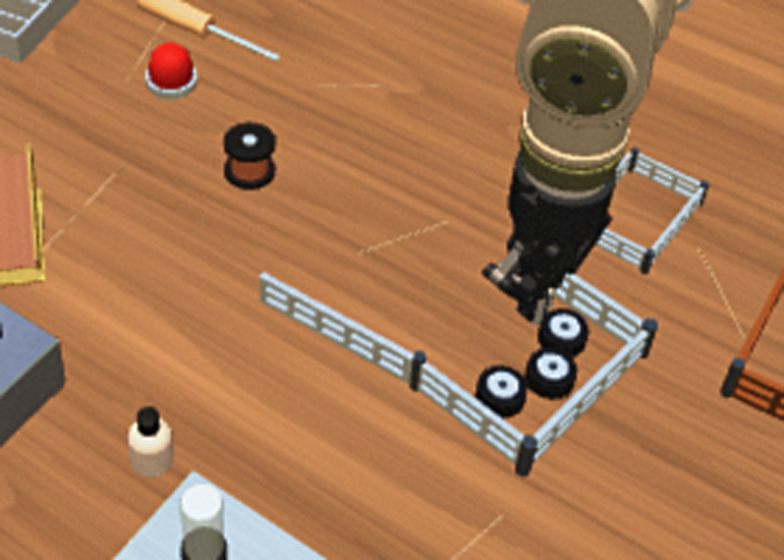

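>>> {"name": "move_arm", "arguments": {
  "deltas": [1,-0.015,0,0,0,0,0,1,-0.03,0,-0.03,0,0,0,1,0,0,-0.05,0,0,0,1,0,0,-0.03,0,0,-10.6,1,0,0,0,0,0,-10.6,1,0,0,0,0,0,-10.6,1,0,0,0,0,0,-10.6,1,0,0,0,0,0,-10.6,1,0,0,0,0,0,-10.6,1,0,0,0,0,0,-10.6]
}}

```text
clock: 21.05
tcp_pos: [0.4707, 0.1402, 0.1256]
orientation: [-0.0, 0.264, 0.965, -0.0]
wrist_force: [-0.4, 0.6, -0.2]
finger_gap: -0.0002
```

>>> {"name": "move_arm", "arguments": {
  "deltas": [1,0,0,0,0,0,-10.6,1,0,0,0,0,0,-10.6,1,0,0,0,0,0,-10.6,1,0,0,0,0,0,0]
}}

```text
clock: 21.55
tcp_pos: [0.4707, 0.1404, 0.1256]
orientation: [-0.0, -0.006, 1.0, -0.0]
wrist_force: [0.1, 0.3, 0.0]
finger_gap: 0.0002
```

```bash
python3 looks.py g0.png; python3 -c "
from h import *
to(-.109,-.124,.02,99.7)"
```

```text
puck 0.79 259 [74.8  3.5] [67.   2.8] 206
puck 0.72 229 [ 59.4 -40.4] [ 57.3 -34.9] 205
puck 0.55 238 [58.  41.1] [58.8 32.3] 199
t 21.65 pen [-20.4  48. ] z 125.7 yawp -260.5 tilt [ 0. -0. -1.] az total 95.8 shift after turn [0.0621 0.0538 0.1097] j [ 0.13  0.22 -0.37  0.98 -0.    0.12] F [-0.2  0.4  0. ]
t 21.65 pen [-20.4  48. ] z 125.7 yawp -260.5 tilt [ 0. -0. -1.] az total -0.2 shift after turn [-0.1546 -0.1163  0.1057] j [ 0.13  0.22 -0.37  0.98 -0.    0.12] F [-0.2  0.4  0. ]
```

View pics/g0.png

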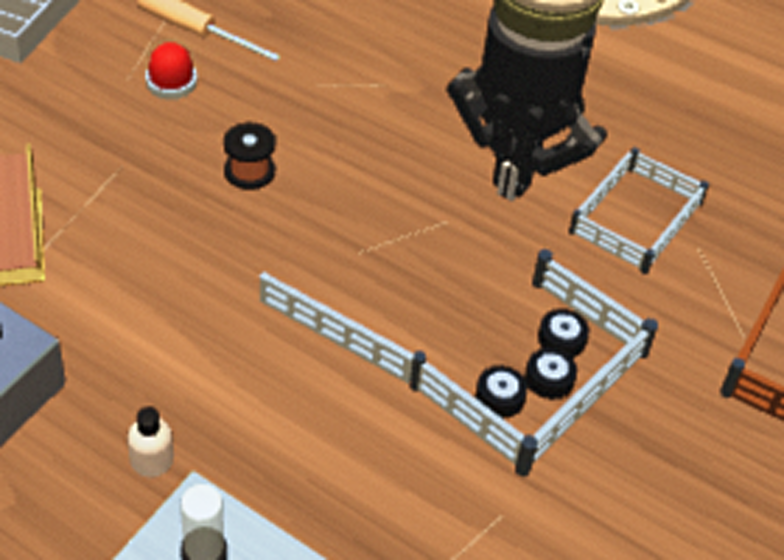

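>>> {"name": "move_arm", "arguments": {
  "deltas": [1,-0.0387,-0.029,0,0,0,0,1,-0.0387,-0.029,0,0,0,0,1,-0.0387,-0.029,0,0,0,0,1,-0.0387,-0.029,0,0,0,0,1,0,0,0,0,0,0,1,0,0,0,0,0,0]
}}

```text
clock: 22.4
tcp_pos: [0.627, 0.0277, 0.1252]
orientation: [-0.001, -0.007, 1.0, 0.0]
wrist_force: [-0.2, 0.0, -0.3]
finger_gap: 0.0001
```

```bash
python3 looks.py g1.png; python3 -c "
from h import *
to(-.109,-.124,.02,99.7)
p=imaging.read_camera('scene')
P=cloud(p);Q=np.array([[*w2p(r),r[2]] for r in P[(P[:,2]>.025)&(P[:,2]<.04)]])
m=(Q[:,0]>-.15)&(Q[:,0]<-.02)&(Q[:,1]>-.115)&(Q[:,1]<-.07);Q=Q[m]
print(len(Q));k=np.polyfit(Q[:,0],Q[:,1],1);print(k, np.polyval(k,[0,-.15]))
"
```

```text
puck 0.72 302 [75.4  2.8] [69.9 -4.6] 217
puck 0.66 259 [ 58.7 -40.1] [ 59.5 -38. ] 217
puck 0.66 246 [58.6 36.1] [60.  42.1] 204
t 22.5 pen [-107.4 -123.1] z 125.7 yawp -260.3 tilt [ 0.001  0.    -1.   ] az total 96.0 shift after turn [ 0.1599 -0.1114  0.1097] j [-0.08  0.47 -0.01  1.09  0.   -0.1 ] F [0.2 0.3 0.4]
t 22.5 pen [-107.4 -123.1] z 125.7 yawp -260.3 tilt [ 0.001  0.    -1.   ] az total 0.0 shift after turn [-0.0006 -0.0017  0.1057] j [-0.08  0.47 -0.01  1.09  0.   -0.1 ] F [0.2 0.3 0.4]
211
[ 0.17360106 -0.08030876] [-0.08030876 -0.10634892]
```

View pics/g1.png

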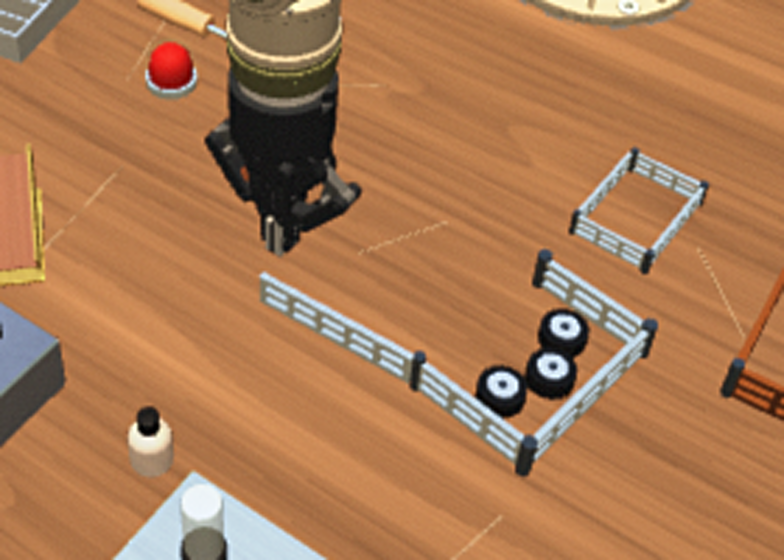

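>>> {"name": "move_arm", "arguments": {
  "deltas": [1,0,0,0.03,0,0,0,1,0,0,0.04,0,0,0,1,0,0,0.025,0,0,0,1,0,0,0.01,0,0,0,1,0.006,0,0,0,0,0,1,0.003,0,0,0,0,0,1,0,0,0,0,0,0]
}}

```text
clock: 23.42
tcp_pos: [0.6194, 0.0276, 0.0222]
orientation: [0.001, -0.008, 1.0, -0.0]
wrist_force: [0.3, 0.2, 0.4]
finger_gap: -0.0001
```

```bash
python3 looks.py g2.png; python3 -c "
from h import *
to(-.109,-.124,.02,99.7)"
```

```text
puck 0.65 217 [58.1 41.5] [61.9 38.7] 188
puck 0.59 298 [75.2  3.2] [75.9  4.4] 216
t 23.52 pen [-109.4 -116.2] z 21.8 yawp -260.3 tilt [-0.002 -0.    -1.   ] az total 96.0 shift after turn [ 0.1614 -0.1043  0.0058] j [-0.08  0.54 -0.17  0.86 -0.   -0.1 ] F [-0.7 -0.4 -0.3]
t 23.52 pen [-109.4 -116.2] z 21.8 yawp -260.3 tilt [-0.002 -0.    -1.   ] az total 0.0 shift after turn [-0.0077 -0.001   0.0018] j [-0.08  0.54 -0.17  0.86 -0.   -0.1 ] F [-0.7 -0.4 -0.3]
```

View pics/g2.png

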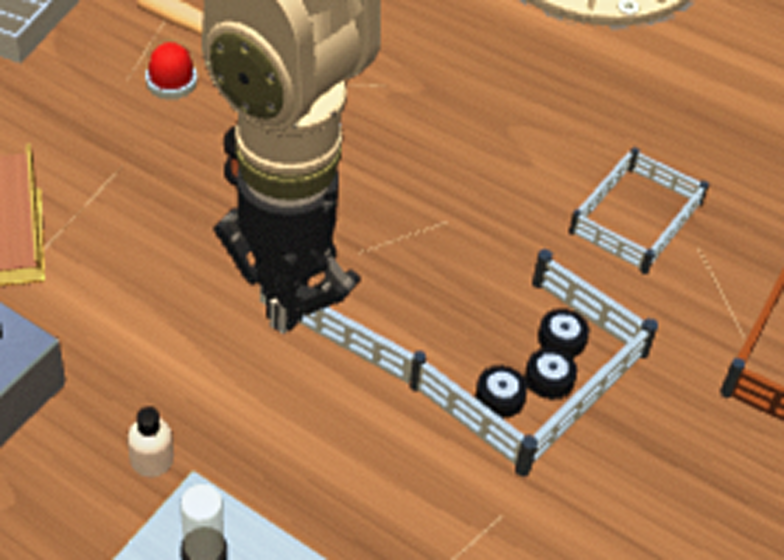

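>>> {"name": "move_arm", "arguments": {
  "deltas": [1,0.0045,0,0,0,0,0,1,0.006,-0.0004,0,0,0,3,1,0.012,-0.0008,0,0,0,6,1,0.012,-0.0008,0,0,0,6,1,0.012,-0.0008,0,0,0,6,1,0.012,-0.0008,0,0,0,6,1,0.012,-0.0008,0,0,0,6,1,0.012,-0.0008,0,0,0,6,1,0.012,-0.0008,0,0,0,6,1,0.006,-0.0004,0,0,0,3]
}}

```text
clock: 24.78
tcp_pos: [0.524, 0.0542, 0.0209]
orientation: [-0.0, 0.401, 0.916, -0.0]
wrist_force: [0.4, -1.7, 0.5]
finger_gap: 0.0001
```

```bash
cat > gate.py <<'E'
import sys
from h import *
p=imaging.read_camera('scene')
cv2.imwrite('pics/'+sys.argv[1],cv2.resize(cv2.cvtColor(p['img'],cv2.COLOR_RGB2BGR)[180:380,220:500],None,fx=2.8,fy=2.8,interpolation=cv2.INTER_CUBIC))
s=env.get_state(); R=yawof(s['orientation']); y0=(np.degrees(np.arctan2(R[1,0],R[0,0]))-PY)%360
y0=y0-360 if y0>180 else y0
r=w2p(s['tcp_pos'])-np.array([0,-.078]); a=np.radians(y0)
xt=np.array([np.cos(a),np.sin(a)]); yt=np.array([np.sin(a),-np.cos(a)])
print('t',s['clock'],'yaw',round(y0,2),'in tool frame from hinge',np.round([r@xt*1e3,r@yt*1e3],1),'F',np.round(s['wrist_force'],1),'z',s['tcp_pos'][2],'j',np.round(s['joint_pos'],2))
E
python3 gate.py g3.png
```

```text
t 24.825 yaw 51.59 in tool frame from hinge [ -12.9 -114.2] F [-0.8  0.3  0.2] z 0.020828546993547845 j [-0.05  0.4  -0.42  0.75 -0.    0.78]
```

View pics/g3.png

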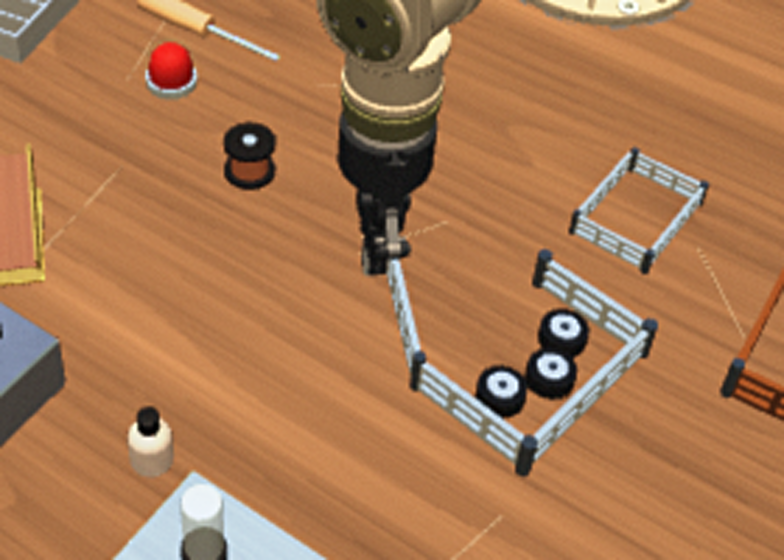

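>>> {"name": "move_arm", "arguments": {
  "deltas": [1,0.006,-0.0004,0,0,0,3,1,0.012,-0.0008,0,0,0,6,1,0.012,-0.0008,0,0,0,6,1,0.012,-0.0008,0,0,0,6,1,0.012,-0.0008,0,0,0,6,1,0.012,-0.0008,0,0,0,6,1,0.012,-0.0008,0,0,0,6,1,0.006,-0.0004,0,0,0,3,1,0.004,-0.0002,0,0,0,2,1,0,0,0,0,0,0]
}}

```text
clock: 26.08
tcp_pos: [0.4852, 0.1306, 0.0209]
orientation: [0.0, 0.713, 0.701, 0.0]
wrist_force: [-0.1, -0.2, 0.3]
finger_gap: -0.0003
```

```bash
python3 gate.py g4.png
```

```text
t 26.125 yaw 7.83 in tool frame from hinge [ -13.1 -113.1] F [0.6 0.3 0.4] z 0.020833789284271587 j [ 0.1   0.36 -0.48  0.73 -0.    1.69]
```

View pics/g4.png

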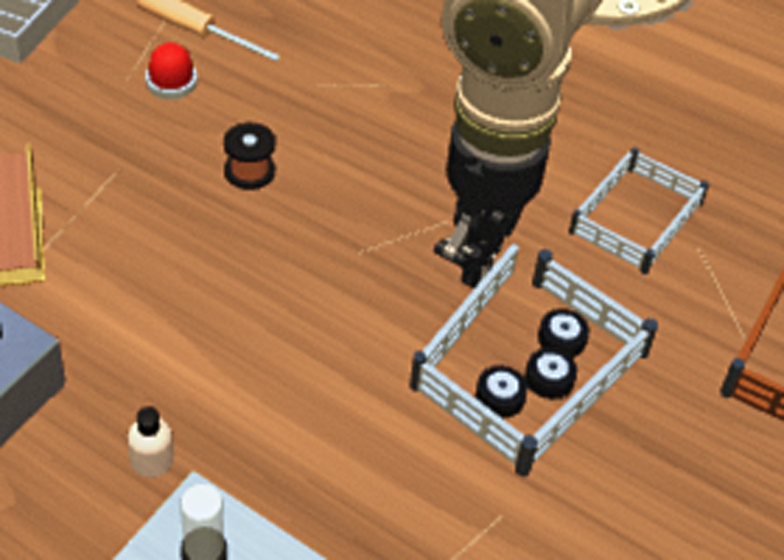

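>>> {"name": "move_arm", "arguments": {
  "deltas": [1,0.006,-0.0004,0,0,0,3,1,0.004,-0.0002,0,0,0,2,1,0.004,-0.0002,0,0,0,2,1,0.0015,0,0,0,0,0.8,1,0,0,0,0,0,0]
}}

```text
clock: 26.75
tcp_pos: [0.4855, 0.1458, 0.0208]
orientation: [0.0, 0.76, 0.65, 0.0]
wrist_force: [0.1, -1.2, -0.2]
finger_gap: 0.0002
```

```bash
python3 gate.py g5.png
```

```text
t 26.8 yaw -0.02 in tool frame from hinge [ -13.2 -112.3] F [-0.3  0.  -0.9] z 0.020803392438569858 j [ 0.13  0.37 -0.47  0.73 -0.    1.86]
```

View pics/g5.png

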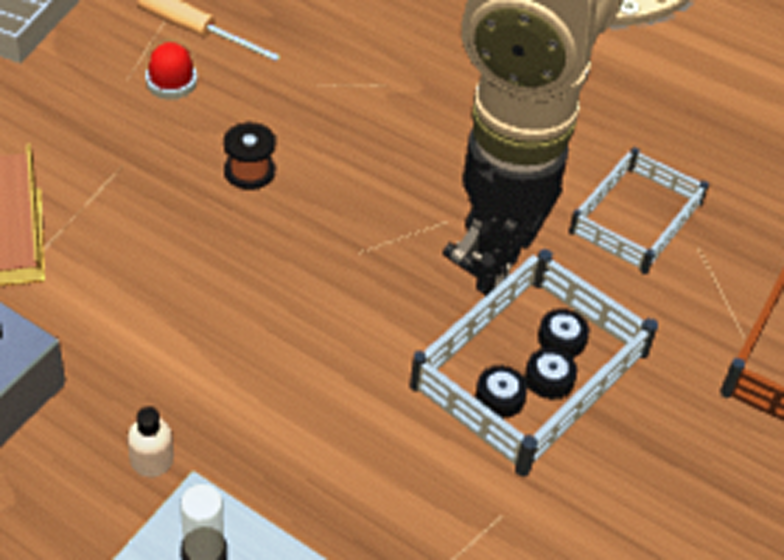

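>>> {"name": "move_arm", "arguments": {
  "deltas": [1,0.0015,0,0,0,0,0,1,0,0,0,0,0,0]
}}

```text
clock: 27.05
tcp_pos: [0.4857, 0.1472, 0.0208]
orientation: [0.0, 0.76, 0.65, -0.0]
wrist_force: [0.5, -0.8, 0.5]
finger_gap: 0.0001
```

>>> {"name": "move_arm", "arguments": {
  "deltas": [1,0.0015,0,0,0,0,0,1,0,0,0,0,0,0]
}}

```text
clock: 27.3
tcp_pos: [0.4857, 0.1473, 0.0208]
orientation: [0.001, 0.76, 0.65, -0.001]
wrist_force: [-0.1, -6.8, 2.7]
finger_gap: -0.0003
```

>>> {"name": "move_arm", "arguments": {
  "deltas": [1,0.001,0,0,0,0,0,1,0,0,0,0,0,0]
}}

```text
clock: 27.55
tcp_pos: [0.4857, 0.1474, 0.0208]
orientation: [0.002, 0.76, 0.649, -0.002]
wrist_force: [-1.4, -10.3, 3.3]
finger_gap: -0.0002
```

>>> {"name": "move_arm", "arguments": {
  "deltas": [1,-0.004,0,0,0,0,0,1,-0.02,0,0,0,0,0,1,-0.04,0,0,0,0,0,1,0,0,-0.05,0,0,0,1,0,0,-0.06,0,0,0,1,-0.06,0,-0.01,0,0,0,1,-0.06,0,-0.01,0,0,0,1,-0.06,0,0,0,0,0,1,-0.06,0,0,0,0,0,1,0,0,0,0,0,0]
}}

```text
clock: 28.8
tcp_pos: [0.4389, -0.1541, 0.151]
orientation: [0.001, 0.762, 0.648, 0.0]
wrist_force: [0.3, 0.4, 0.1]
finger_gap: -0.0001
```

```bash
python3 looks.py h1.png; python3 look.py h1t.png; python3 - <<'E'
from h import *
p=imaging.read_camera('top')
P=cloud(p);Q=np.array([[*w2p(r),r[2]] for r in P[(P[:,2]>.02)&(P[:,2]<.04)]])
m=(abs(Q[:,0])<.02)&(abs(Q[:,1])<.062);Q=Q[m]
print(len(Q),np.polyfit(Q[:,1],Q[:,0],1))
save(p,'full.png')
for th in ['dome','bobbin','chute','driver','oiler','carrier']:
    for d in imaging.cut_out(p,th)[:1]: print(th,np.round(d['centre']),np.round(np.median(cloud(p,d['mask']),0),3))
E
```

```text
puck 0.84 257 [75.3  2.3] [65.   0.7] 205
puck 0.74 249 [ 58.6 -40.8] [ 56.9 -36.1] 208
puck 0.7 234 [57.6 42. ] [60.2 36.2] 200
t 28.9 pen [-313.2   35. ] z 150.7 yawp -0.2 tilt [ 0.001 -0.    -1.   ] az total -3.9 shift after turn [0.3551 0.0597 0.1347] j [-0.5   0.15 -0.4   1.02  0.    1.22] F [ 0.8  0.6 -0.1]
puck 0.72 [ 56.6 -41.1] [ 52.1 -39.3] 289
puck 0.66 [72.9  1. ] [73.4  4.1] 300
puck 0.66 [55.6 41.1] [52.9 44.2] 303
t 29.0 pen [-311.8   35. ] z 150.6 yawp 0.0 tilt [ 0.001 -0.    -1.   ] az total -3.7 shift after turn [0.1182 0.0594 0.1346] j [-0.5   0.15 -0.4   1.02  0.    1.22] F [-0.3  0.4  0.4]
263 [-0.00759217  0.00090754]
bobbin [212. 240.] [0.522 0.154 0.031]
chute [391. 170.] [ 0.681 -0.216  0.034]
oiler [507. 291.] [ 0.428 -0.457  0.009]
carrier [510. 290.] [ 0.433 -0.458  0.009]
```

View pics/h1.png

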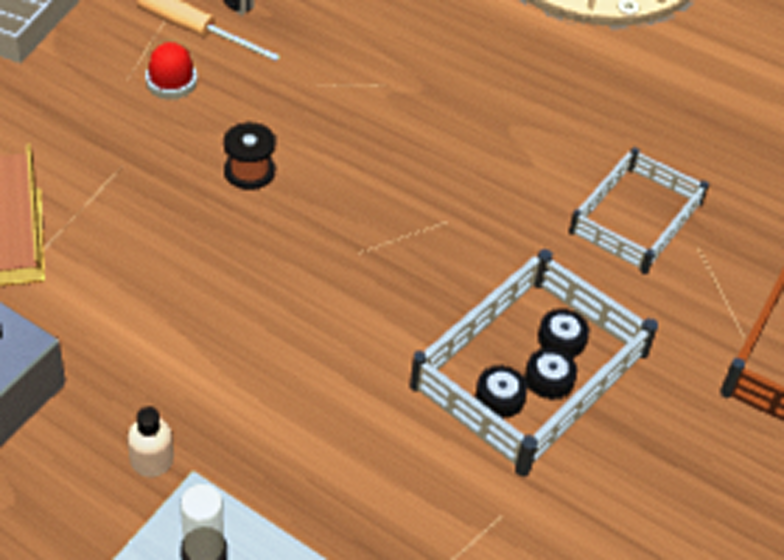

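View pics/h1t.png

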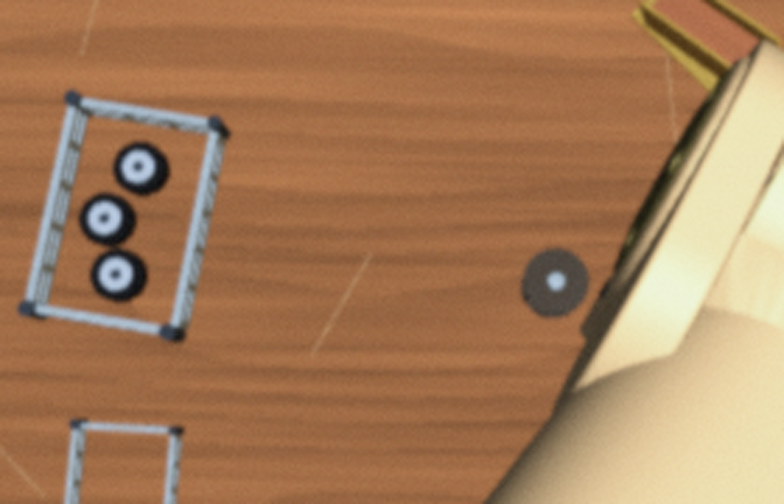

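```bash
python3 -c "
from h import *
print(env.get_state()['qvel'].round(3)); print(order.hand_in())"
```

```text
[-0.009  0.    -0.     0.001 -0.001 -0.001]
the job is handed in; nothing more can be done
None
```

I swept all three pucks into the larger steel pen with closed fingers, then pushed the gate shut against its stop and handed the job in at about 29 s of the 72 s allowed.

- **Pucks:** Both cameras agree to about 2 mm. In the pen's frame, puck a is at about (58, -41) mm, b at (74, 2) mm and c at (57, 42) mm. All three are lying flat and well past the mouth.
- **Gate:** The finger stopped moving while the force rose from about 1 N to 10 N, so it is on the stop. A line fitted to the gate in the final depth image is within 0.01 rad of shut.
- **Forces:** The highest wrist force reading I saw was about 11 N, when pressing the gate home. That comes from readings at the end of each move, not a continuous record.
- **Other things on the bench:** The bobbin, dome, driver and oiler look unmoved in the last pictures, as does the part of the chute in view. The arm hid part of the final top view, so the network reports there for bobbin, oiler and carrier were wrong, and I found none for the dome or driver. I judged those by eye. I did not re-measure the carrier, but the arm never went near it.

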